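# Unstack the lids and fit each on its own keepsake box

## Robot

A 6-joint arm with a two-finger parallel gripper is mounted at the origin on the work surface. World frame = base frame: x ahead of the robot, y to its left, z up, the work surface at z = 0. Lengths are in m, angles in rad, forces in N, time in s.
With the tool pointing down it reaches from about 0.3 to 0.75 m from the base axis. Payload 8.5 kg.
Tool frame: the origin (TCP) lies at the very end of the fingers, on their centre line; the grasp point (between the pads) lies 19 mm behind it; z points along the fingers, y is the line along which they close (so a half turn about z gives the same grasp; the last joint's range is limited). The gripper opens to 88 mm and grips with 3 to 60 N. Pads are 18 mm wide; open, the fingers measure 123 mm over their backs; the gripper's body (75 mm by 187 mm) begins 45 mm behind the grasp point.
Start: joints at [-0.215, 0.381, 1.297, -0, 1.464, -0.215], TCP at [0.55, 0, 0.239] pointing down, gripper open.
Joint ranges: [-3.11, 3.11], [-0.89, 2.33], [0.22, 2.48], [-1.42, 4.56], [0.17, 2.85], [-2.88, 2.88]. Speed limits (rad/s): [2.39, 2.39, 3.14, 3.14, 3.14, 3.14].

## Interface

Orientations are given as a unit quaternion [x, y, z, w].
In Python, from plant import r, camera, get_calibration, order gives the robot as it stands. The module is installed in compiled form; this text tells all that it offers.
- The arm moves only by the tool jog_arm, never from a script. Its argument "increments" is a list of rows, each an object with "travel": the shift along the world's x, y, z in mm, a list of three; "delta_rot": the turn, a rotation vector about the world's x, y, z in degrees, a list of three; "grip": the closure, from 0 (fully open) to 1 (shut). In form: [{"travel": [x, y, z], "delta_rot": [wx, wy, wz], "grip": grip}, ...]. A call has exactly 10 rows; each row is the pose to reach, as a shift and turn from the pose commanded when the call began; what a row does not reach only later rows make up. A row lasts 1/10 s, in which the tool goes at most 50 mm and 8.59 degrees, less where a joint would pass 70% of its speed; a pose out of reach is approached as far as the arm can. A call with a gripper value outside its range is refused whole. The fingers move at their own pace and stop on an object; "squeeze" is the grip in N (left out, the last holds). Time passes only in rows, so rows that repeat a pose let the fingers close, or fill a call up. It gives the time, the measured TCP pose, the force, the opening and the grip force at its end, in the units of the state.
- r.sense(): the state, without advancing time (a new reading comes with each control period).
- camera(name): name is "scene" or "side" or "wrist"; returns the picture (384x512x3 uint8, blue, green, red); there is no depth.
- get_calibration(name): a dict with "intrinsics" (3x3 intrinsics, pixels), "world_to_cam" (4x4, takes a point from world to camera coordinates). Camera axes: x right, y down, z forward; pixel columns grow to the right and rows downward; lengths in m; the calibration is good to about 2 mm. The wrist camera is an equidistant fisheye: a pixel r from the principal point sees the ray r / f radians off the axis. A picture is of the moment at which its call begins: read the wrist's pose just before it. get_calibration takes no time and is no camera call; for the wrist camera it gives the pose at the moment of the call.
- order.finish_job(): hands the job in; it is judged then, once.
The state is a dict: "time": time; "qpos": joint angles; "qvel": joint speeds; "joint_efforts": joint torques, N m; "tool_pos": TCP position; "eef_rot": TCP orientation; "force": force on the tool from outside, world axes, zero at the start; "torque": the same for the moment, N m; "gripper_width": opening from 0.0 (shut) to 1.0 (fully open); "finger_force": force on a finger pad.
Only numpy, scipy, OpenCV 4.12 (cv2) and the standard library are available. Lean on these libraries where they do the work, as an engineer would, in place of code of your own. Each camera call takes 0.05 s, during which the arm holds its last target. There are 200 camera calls.

## Task

Four keepsake boxes stand open on the joiner's bench and their lids lie in one stack, the largest at the bottom. Take the stack apart and fit each lid on its own box, the one of the same colour and size, lowering it gently so that its lip drops inside and it lies flat on the rim, squarely over the box. Leave the boxes standing where they are, and do not disturb the glue bottle or the carpenter's square.

Things in the scene. Friction and masses are not known exactly. Their poses are not given: they have to be found in the camera images.
- lid_walnut_center (a point): Lid of dark brown walnut, right side up, lowest in the stack, on the bench: plate 150 mm long (x) by 66 mm wide (y) by 14 mm thick, with a rounded lip 10 mm high below, set in 14 mm from the plate's edges; so the plate stands 10 mm clear of what the lip rests on. Point: centre of the plate, half-way up its thickness; z up. Grip the plate's long edges, across its width. Either end may go to either end of the box. About 104 g.
- lid_cherry_center (a point): Lid of red-brown cherry, right side up, on the walnut lid: plate 124 mm long (x) by 58 mm wide (y) by 14 mm thick, with a rounded lip 10 mm high below, set in 14 mm from the plate's edges; so the plate stands 10 mm clear of what the lip rests on. Point: centre of the plate, half-way up its thickness; z up. Grip the plate's long edges, across its width. Either end may go to either end of the box. About 76 g.
- lid_maple_center (a point): Lid of pale cream maple, right side up, on the cherry lid: plate 98 mm long (x) by 50 mm wide (y) by 14 mm thick, with a rounded lip 10 mm high below, set in 14 mm from the plate's edges; so the plate stands 10 mm clear of what the lip rests on. Point: centre of the plate, half-way up its thickness; z up. Grip the plate's long edges, across its width. Either end may go to either end of the box. About 51 g.
- lid_teal_center (a point): Lid of wood painted blue-green (teal), right side up, top of the stack, on the maple lid: plate 72 mm long (x) by 42 mm wide (y) by 14 mm thick, with a rounded lip 10 mm high below, set in 14 mm from the plate's edges; so the plate stands 10 mm clear of what the lip rests on. Point: centre of the plate, half-way up its thickness; z up. Grip the plate's long edges, across its width. Either end may go to either end of the box. About 32 g.
- box_walnut: Open finger-jointed box of dark brown walnut, 142 mm long (x) by 58 mm wide (y) by 60 mm high, walls 6 mm, empty, loose on the bench. Origin: centre of its underside, z up; rim 60 mm above it. The lip of its lid goes inside with 4 mm of play all round and the lid's plate overhangs the outside by 4 mm. Lid seated: the lid's point is 67 mm above this origin.
- box_cherry: Open finger-jointed box of red-brown cherry, 116 mm long (x) by 50 mm wide (y) by 54 mm high, walls 6 mm, empty, loose on the bench. Origin: centre of its underside, z up; rim 54 mm above it. The lip of its lid goes inside with 4 mm of play all round and the lid's plate overhangs the outside by 4 mm. Lid seated: the lid's point is 61 mm above this origin.
- box_maple: Open finger-jointed box of pale cream maple, 90 mm long (x) by 42 mm wide (y) by 48 mm high, walls 6 mm, empty, loose on the bench. Origin: centre of its underside, z up; rim 48 mm above it. The lip of its lid goes inside with 4 mm of play all round and the lid's plate overhangs the outside by 4 mm. Lid seated: the lid's point is 55 mm above this origin.
- box_teal: Open finger-jointed box of wood painted blue-green (teal), 64 mm long (x) by 34 mm wide (y) by 42 mm high, walls 6 mm, empty, loose on the bench. Origin: centre of its underside, z up; rim 42 mm above it. The lip of its lid goes inside with 4 mm of play all round and the lid's plate overhangs the outside by 4 mm. Lid seated: the lid's point is 49 mm above this origin.
- glue_bottle: White glue bottle with an orange label, 58 mm across and 178 mm tall, standing loose on the bench behind the boxes; a bystander. Origin at the centre of its underside.
- square: Dark blue triangular carpenter's square lying loose and flat on the bench, 130 mm along its sides and 18 mm high; a bystander. Origin at the middle of its area, on the bench.
Things that resemble listed ones, but are neither listed nor needed, are in the scene too. Leave any orange or red look-alike of the box_teal alone.

How it is judged:
By the outcome, as a careful person would: the job done as asked, in the order asked, and still so for the second after the job is handed in, with the robot touching nothing.
It also fails if it takes over 120 s, if anything falls off the work surface, if the arm or the gripper's body presses on something with over 40 N, if the wrist force passes 120 N, or if a joint passes its speed limit or range.

## Working session

There is one attempt and no reset: what is moved stays moved. The work goes in short steps, Python scripts to look and compute and a tool call to move; the robot and the scene stay as the last step left them, time stands still between calls to the robot, and variables do not carry over. Pictures are saved under pics/ and viewed, at most 14 in all, crops included, and the job is handed in when it is done.

Besides the shell and the picture viewer there is one more tool, called after "Emit:" as name(argument=value, ...) on one line, values as JSON. jog_arm: Moves the arm, as the interface text tells. Its arguments: {"type":"object","properties":{"increments":{"type":"array","items":{"type":"object","properties":{"travel":{"type":"array","items":{"type":"number"}},"delta_rot":{"type":"array","items":{"type":"number"}},"grip":{"type":"number"}}}},"squeeze":{"type":"number"}},"required":["increments"]}

```bash
mkdir -p pics; ls; python3 - <<'E'
from plant import r,camera,get_calibration
import cv2,numpy as np
for n in("scene","side","wrist"):
    c=get_calibration(n); im=camera(n); cv2.imwrite(f"pics/{n}0.png",im)
    print(n,np.round(c["intrinsics"],1).tolist(),np.round(c["world_to_cam"],4).tolist())
s=r.sense();print(s)
cv2.imwrite("pics/all0.png",np.hstack([cv2.imread(f"pics/{n}0.png") for n in("scene","side")])[:, :])
E
```

```text
pics
scene [[434.5, 0.0, 258.4], [0.0, 434.5, 186.9], [0.0, 0.0, 1.0]] [[-0.2274, 0.9737, 0.0164, 0.2062], [0.7081, 0.1769, -0.6836, -0.3586], [-0.6685, -0.1439, -0.7297, 1.7442], [0.0, 0.0, 0.0, 1.0]]
side [[372.8, 0.0, 259.9], [0.0, 372.8, 198.6], [0.0, 0.0, 1.0]] [[-0.9856, -0.169, 0.0012, 0.5879], [-0.1251, 0.7243, -0.678, 0.1588], [0.1137, -0.6684, -0.735, 1.2656], [0.0, 0.0, 0.0, 1.0]]
wrist [[297.3, 0.0, 253.9], [0.0, 297.3, 190.3], [0.0, 0.0, 1.0]] [[1.0, -0.0007, -0.0003, -0.5493], [-0.0006, -0.9604, 0.2787, -0.0375], [-0.0004, -0.2787, -0.9604, 0.3903], [0.0, 0.0, 0.0, 1.0]]
{'time': 0.15, 'qpos': array([-2.15296248e-01,  3.81086485e-01,  1.29799760e+00, -3.28953364e-05,
        1.46361605e+00, -2.15301774e-01]), 'qvel': array([ 4.64300081e-04, -1.59846561e-03, -1.17084971e-03, -1.81488547e-04,
        1.09851183e-03, -8.57470385e-05]), 'joint_efforts': array([ 2.75231861e-03, -4.38084304e+01, -2.24613369e+01,  7.13452022e-02,
        3.43442336e-02, -8.91773107e-05]), 'tool_pos': array([5.49800255e-01, 3.50372751e-05, 2.38285348e-01]), 'eef_rot': array([ 7.07103468e-01,  7.07109877e-01, -3.12627153e-04, -4.57337350e-04]), 'force': array([-0.00808699, -0.09378728, -0.04785739]), 'torque': array([ 0.02508205,  0.00075382, -0.0418765 ]), 'finger_force': 0.0, 'gripper_width': 1.0018797641233337}
```

View pics/scene0.png

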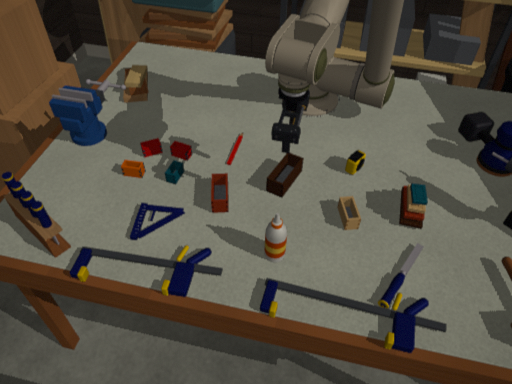

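View pics/side0.png

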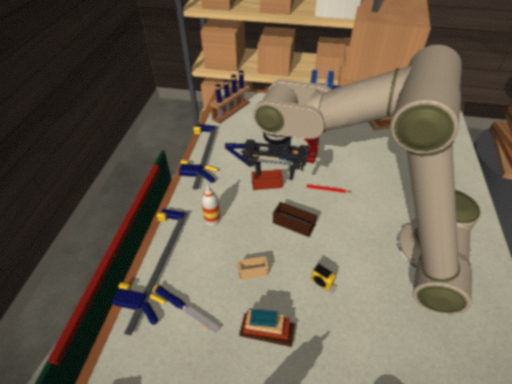

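View pics/wrist0.png

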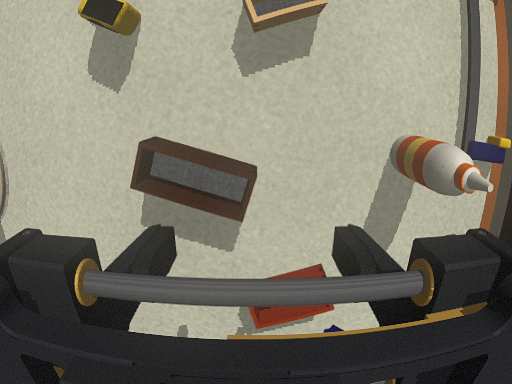

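```bash
cat > h.py <<'E'
import numpy as np,cv2
from scipy.optimize import least_squares
from plant import r,camera,get_calibration
def ray(name,uv,cal=None):
    c=cal or get_calibration(name);K=c["intrinsics"];M=c["world_to_cam"]
    p=(np.atleast_2d(uv).astype(float)-[K[0][2],K[1][2]])/K[0][0]
    if name=="wrist":
        t=np.linalg.norm(p,axis=1,keepdims=True);d=np.hstack([p*np.sinc(t/np.pi),np.cos(t)])
    else: d=np.hstack([p,np.ones((len(p),1))])
    R=M[:3,:3];return -R.T@M[:3,3],d@R
def world(name,uv,z,cal=None):
    o,d=ray(name,uv,cal);return o+d*((z-o[2])/d[:,2:])
def proj(name,P,cal=None):
    c=cal or get_calibration(name);K=c["intrinsics"];M=c["world_to_cam"]
    q=np.atleast_2d(P)@M[:3,:3].T+M[:3,3]
    if name=="wrist":
        n=np.linalg.norm(q[:,:2],axis=1,keepdims=True);p=q[:,:2]/n*np.arctan2(n,q[:,2:])
    else: p=q[:,:2]/q[:,2:]
    return p*K[0][0]+[K[0][2],K[1][2]]
def ortho(im,cal,cx,cy,z,half=0.1,px=2000,name="wrist"):
    "top-down view of plane z: column=+x... col=(x-cx+half)*px, row=(cy+half-y)*px"
    n=int(2*half*px);g=np.mgrid[0:n,0:n].reshape(2,-1).T
    P=np.c_[cx-half+g[:,1]/px,cy+half-g[:,0]/px,np.full(len(g),z)]
    m=proj(name,P,cal).astype(np.float32).reshape(n,n,2)
    return cv2.remap(im,m[...,0],m[...,1],cv2.INTER_LINEAR)
def rect(pts,L,W):
    "fit centre,yaw of LxW rectangle to its 4 corners (world xy) any order; yaw of long axis"
    pts=np.asarray(pts)[:,:2];(c,s,a)=cv2.minAreaRect((pts*1000).astype(np.float32))
    if s[0]<s[1]: a+=90
    def f(v,full=False):
        ca,sa=np.cos(v[2]),np.sin(v[2]);C=np.array([[L,W],[L,-W],[-L,-W],[-L,W]])/2@np.array([[ca,sa],[-sa,ca]])+v[:2]
        D=np.linalg.norm(pts[:,None]-C,axis=2);return D.min(1)
    o=least_squares(f,[c[0]/1000,c[1]/1000,np.radians(a)]);v=o.x
    return np.round(v[:2]*1000,1),round((np.degrees(v[2])+90)%180-90,1),"resid mm",np.round(f(v)*1000,1),"size",np.round(s,1)
E
python3 - <<'E'
from h import *
S={"walnut":((285,174),.05),"cherry":((220,192),.045),"maple":((348,212),.04),"teal":((175,170),.03),"stacktop":((418,193),.096),"glue":((275,256),0),"org":((133,169),.03),"red1":((151,148),.03),"red2":((181,151),.03),"sq":((154,218),0),"tape":((355,162),.02)}
for k,(p,z) in S.items(): print(k,np.round(world("scene",p,z)[0]*1000))
P={"stacktop":((264,318),.096),"walnut":((294,218),.05),"maple":((253,267),.04),"glue":((211,220),0)}
for k,(p,z) in P.items(): print("side",k,np.round(world("side",p,z)[0]*1000))
im=cv2.imread("pics/scene0.png")
a=cv2.resize(im[125:250,110:250],None,fx=4,fy=4,interpolation=2);cv2.imwrite("pics/c1.png",a)
E
```

```text
walnut [499. -10.  50.]
cherry [ 619. -188.   45.]
maple [600. 200.  40.]
teal [ 548. -362.   30.]
stacktop [527. 387.  96.]
glue [776.  18.   0.]
org [ 577. -495.   30.]
red1 [ 468. -478.   30.]
red2 [ 457. -375.   30.]
sq [ 730. -364.    0.]
tape [356. 205.  20.]
side stacktop [517. 397.  96.]
side walnut [477.   2.  50.]
side maple [582. 213.  40.]
side glue [771.  20.   0.]
```

View pics/c1.png

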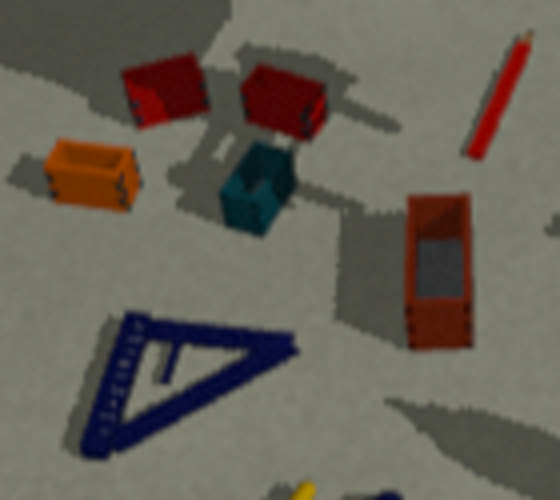

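Candidates for the teal box: teal (175,172), look-alikes orange (133,169), red (151,148) and red (181,151). I choose the teal one. The cherry box is the long one at (220,192). Next, near views from the wrist.

Emit:
jog_arm(increments=[{"travel":[10,-45,0]},{"travel":[20,-90,0]},{"travel":[30,-135,0]},{"travel":[40,-180,0]},{"travel":[50,-220,0]},{"travel":[50,-220,0]},{"travel":[50,-220,0]},{"travel":[50,-220,0]},{"travel":[50,-220,0]},{"travel":[50,-220,0]}])

```text
invalid input
```

```bash
cat > shot.py <<'E'
from h import *
import sys,pickle
n=sys.argv[1];c=get_calibration("wrist");im=camera("wrist");cv2.imwrite(f"pics/{n}.png",im);pickle.dump(c,open(f"pics/{n}.cal","wb"))
print(np.round(r.sense()["tool_pos"]*1000,1),r.sense()["time"])
E
python3 shot.py wch
```

```text
[549.8   0.  238.4] 0.2
```

Emit:
jog_arm(increments=[{"travel":[-8,-40,0]},{"travel":[-16,-80,0]},{"travel":[-24,-120,0]},{"travel":[-32,-160,0]},{"travel":[-40,-200,0]},{"travel":[-40,-200,0]},{"travel":[-40,-200,0]},{"travel":[-40,-200,0]},{"travel":[-40,-200,0]},{"travel":[-40,-200,0]}])

```text
invalid input
```

```bash
python3 shot.py wte
```

```text
[549.9   0.  238.5] 0.25
```

Emit:
jog_arm(increments=[{"travel":[-5,50,0]},{"travel":[-10,100,0]},{"travel":[-15,150,0]},{"travel":[-20,200,0]},{"travel":[-25,250,0]},{"travel":[-30,300,0]},{"travel":[-30,350,0]},{"travel":[-30,400,0]},{"travel":[-30,450,0]},{"travel":[-30,500,0]}])

```text
invalid input
```

Emit:
jog_arm(increments=[{"travel":[0,30,0]},{"travel":[0,60,0]},{"travel":[10,60,0]},{"travel":[10,60,0]},{"travel":[10,60,0]},{"travel":[10,60,0]},{"travel":[10,60,0]},{"travel":[10,60,0]},{"travel":[10,60,0]},{"travel":[10,60,0]}])

```text
invalid input
```

```bash
python3 shot.py wma
```

```text
[549.9   0.  238.6] 0.3
```

Emit:
jog_arm(increments=[{"travel":[-5,45,0]},{"travel":[-10,90,0]},{"travel":[-20,135,0]},{"travel":[-20,175,0]},{"travel":[-20,175,0]},{"travel":[-20,175,0]},{"travel":[-20,175,0]},{"travel":[-20,175,0]},{"travel":[-20,175,0]},{"travel":[-20,175,0]}])

```text
invalid input
```

```bash
python3 shot.py wst; python3 - <<'E'
from h import *
import pickle
I=[]
for n,cx,cy,z in(("wch",.615,-.188,.054),("wte",.548,-.362,.042)):
    I.append(cv2.imread(f"pics/{n}.png"))
cv2.imwrite("pics/m1.png",cv2.resize(np.vstack([i[:280] for i in I]),None,fx=1.07,fy=1.07))
E
```

```text
[550.    0.  238.6] 0.35
```

View pics/m1.png

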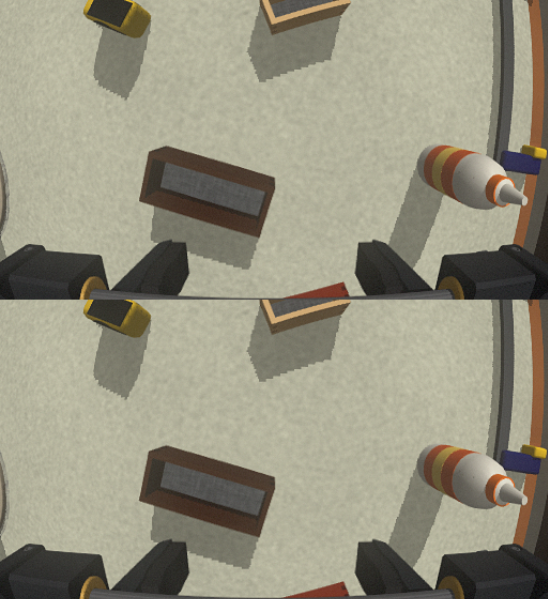

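View pics/wst.png

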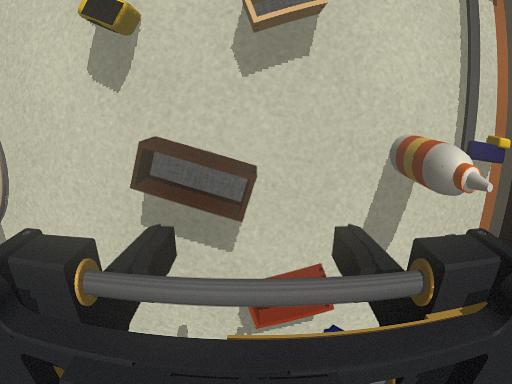

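All row fields seem to be required, so I'll repeat the moves with complete rows.

Emit:
jog_arm(increments=[{"travel":[10,-45,0],"delta_rot":[0,0,0],"grip":0},{"travel":[20,-90,0],"delta_rot":[0,0,0],"grip":0},{"travel":[30,-135,0],"delta_rot":[0,0,0],"grip":0},{"travel":[40,-180,0],"delta_rot":[0,0,0],"grip":0},{"travel":[50,-220,0],"delta_rot":[0,0,0],"grip":0},{"travel":[50,-220,0],"delta_rot":[0,0,0],"grip":0},{"travel":[50,-220,0],"delta_rot":[0,0,0],"grip":0},{"travel":[50,-220,0],"delta_rot":[0,0,0],"grip":0},{"travel":[50,-220,0],"delta_rot":[0,0,0],"grip":0},{"travel":[50,-220,0],"delta_rot":[0,0,0],"grip":0}], squeeze=15)

```text
time: 1.35
tool_pos: [0.6, -0.2189, 0.2391]
eef_rot: [0.707, 0.708, 0.0, 0.0]
force: [0.3, -0.9, 0.1]
gripper_width: 1.001
finger_force: 0.0
```

```bash
python3 shot.py wch
```

```text
[ 600.  -219.1  239.1] 1.4
```

Emit:
jog_arm(increments=[{"travel":[-8,-40,0],"delta_rot":[0,0,0],"grip":0},{"travel":[-16,-80,0],"delta_rot":[0,0,0],"grip":0},{"travel":[-24,-120,0],"delta_rot":[0,0,0],"grip":0},{"travel":[-32,-160,0],"delta_rot":[0,0,0],"grip":0},{"travel":[-40,-200,0],"delta_rot":[0,0,0],"grip":0},{"travel":[-40,-200,0],"delta_rot":[0,0,0],"grip":0},{"travel":[-40,-200,0],"delta_rot":[0,0,0],"grip":0},{"travel":[-40,-200,0],"delta_rot":[0,0,0],"grip":0},{"travel":[-40,-200,0],"delta_rot":[0,0,0],"grip":0},{"travel":[-40,-200,0],"delta_rot":[0,0,0],"grip":0}])

```text
time: 2.4
tool_pos: [0.5605, -0.4189, 0.2391]
eef_rot: [0.707, 0.708, 0.0, 0.0]
force: [0.4, -0.1, -0.0]
gripper_width: 1.0
finger_force: 0.0
```

```bash
python3 shot.py wte
```

```text
[ 560.4 -419.1  239.1] 2.45
```

Emit:
jog_arm(increments=[{"travel":[-5,50,0],"delta_rot":[0,0,0],"grip":0},{"travel":[-10,100,0],"delta_rot":[0,0,0],"grip":0},{"travel":[-15,150,0],"delta_rot":[0,0,0],"grip":0},{"travel":[-20,200,0],"delta_rot":[0,0,0],"grip":0},{"travel":[-25,250,0],"delta_rot":[0,0,0],"grip":0},{"travel":[-30,300,0],"delta_rot":[0,0,0],"grip":0},{"travel":[-30,350,0],"delta_rot":[0,0,0],"grip":0},{"travel":[-30,400,0],"delta_rot":[0,0,0],"grip":0},{"travel":[-30,450,0],"delta_rot":[0,0,0],"grip":0},{"travel":[-30,500,0],"delta_rot":[0,0,0],"grip":0}])

```text
time: 3.45
tool_pos: [0.5294, 0.0809, 0.2392]
eef_rot: [0.707, 0.707, 0.0, 0.0]
force: [1.3, 0.0, -0.7]
gripper_width: 1.003
finger_force: 0.0
```

Emit:
jog_arm(increments=[{"travel":[10,30,0],"delta_rot":[0,0,0],"grip":0},{"travel":[20,60,0],"delta_rot":[0,0,0],"grip":0},{"travel":[20,60,0],"delta_rot":[0,0,0],"grip":0},{"travel":[20,60,0],"delta_rot":[0,0,0],"grip":0},{"travel":[20,60,0],"delta_rot":[0,0,0],"grip":0},{"travel":[20,60,0],"delta_rot":[0,0,0],"grip":0},{"travel":[20,60,0],"delta_rot":[0,0,0],"grip":0},{"travel":[20,60,0],"delta_rot":[0,0,0],"grip":0},{"travel":[20,60,0],"delta_rot":[0,0,0],"grip":0},{"travel":[20,60,0],"delta_rot":[0,0,0],"grip":0}])

```text
time: 4.45
tool_pos: [0.55, 0.1384, 0.2388]
eef_rot: [0.707, 0.707, -0.0, 0.0]
force: [0.8, -0.7, 0.1]
gripper_width: 1.001
finger_force: 0.0
```

```bash
python3 shot.py wma
```

```text
[550.  138.4 238.7] 4.5
```

Emit:
jog_arm(increments=[{"travel":[-10,45,0],"delta_rot":[0,0,0],"grip":0},{"travel":[-20,90,0],"delta_rot":[0,0,0],"grip":0},{"travel":[-30,135,0],"delta_rot":[0,0,0],"grip":0},{"travel":[-30,175,0],"delta_rot":[0,0,0],"grip":0},{"travel":[-30,175,0],"delta_rot":[0,0,0],"grip":0},{"travel":[-30,175,0],"delta_rot":[0,0,0],"grip":0},{"travel":[-30,175,0],"delta_rot":[0,0,0],"grip":0},{"travel":[-30,175,0],"delta_rot":[0,0,0],"grip":0},{"travel":[-30,175,0],"delta_rot":[0,0,0],"grip":0},{"travel":[-30,175,0],"delta_rot":[0,0,0],"grip":0}])

```text
time: 5.5
tool_pos: [0.5202, 0.3129, 0.2389]
eef_rot: [0.707, 0.707, 0.0, 0.0]
force: [-0.6, -0.7, -0.7]
gripper_width: 1.0
finger_force: 0.0
```

```bash
python3 shot.py wst; python3 - <<'E'
from h import *
import pickle
I=[]
for n,cx,cy,z,hf in(("wch",.615,-.188,.054,.1),("wte",.548,-.362,.042,.1),("wma",.59,.205,.048,.1),("wst",.522,.392,.096,.1)):
    I.append(ortho(cv2.imread(f"pics/{n}.png"),pickle.load(open(f"pics/{n}.cal","rb")),cx,cy,z,hf,1500))
cv2.imwrite("pics/m2.png",np.vstack([np.hstack(I[:2]),np.hstack(I[2:])]))
E
```

```text
[520.2 313.  238.9] 5.55
```

View pics/m2.png

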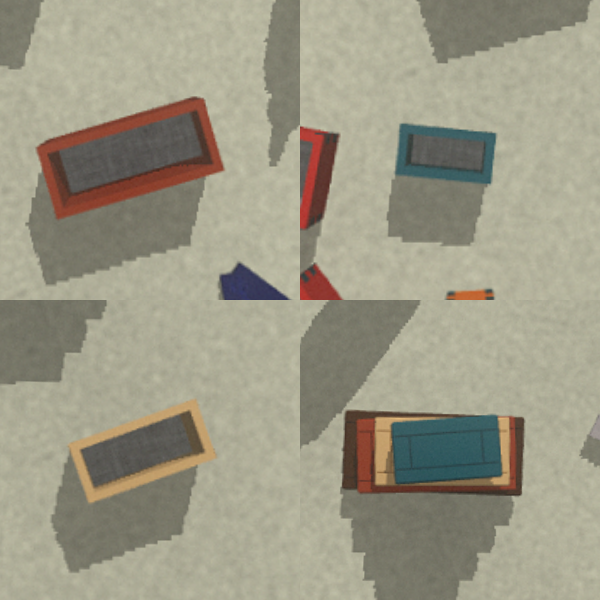

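```bash
cat > fit.py <<'E'
from h import *
import pickle
from scipy.ndimage import map_coordinates
from scipy.optimize import differential_evolution
def corners(v,L,W):
    ca,sa=np.cos(v[2]),np.sin(v[2]);return np.array([[L,W],[L,-W],[-L,-W],[-L,W]])/2@np.array([[ca,sa],[-sa,ca]])+v[:2]
def fit(im,cal,g,L,W,z,inner=None,rng=(.014,.014,.1),hf=.1,px=1500,name="wrist",out=False):
    o=cv2.GaussianBlur(ortho(im,cal,g[0],g[1],z,hf,px,name),(0,0),1.2).astype(np.float32)
    gx=[cv2.Sobel(o[...,k],-1,1,0)for k in range(3)];gy=[cv2.Sobel(o[...,k],-1,0,1)for k in range(3)]
    def sc(v):
        s=0
        for l,w,wt in [(L,W,1)]+([(L-.012,W-.012,.5)] if inner else []):
            C=corners(v,l,w)
            for i in range(4):
                a,b=C[i],C[(i+1)%4];P=a+(b-a)*np.linspace(.05,.95,40)[:,None];t=(b-a)/np.linalg.norm(b-a);n=(-t[1],t[0])
                rc=[(g[1]+hf-P[:,1])*px,(P[:,0]-g[0]+hf)*px]
                G=sum(abs(map_coordinates(x,rc,order=1)*n[0]-map_coordinates(y,rc,order=1)*n[1]) for x,y in zip(gx,gy))
                s+=wt*np.minimum(G,150).mean()
        return -s
    R=differential_evolution(sc,[(g[i]-rng[i],g[i]+rng[i]) for i in range(3)],seed=1,popsize=20,maxiter=60)
    return R.x,R.fun
def draw(o,g,v,L,W,hf=.1,px=1500):
    C=corners(v,L,W);p=np.c_[(C[:,0]-g[0]+hf)*px,(g[1]+hf-C[:,1])*px];cv2.polylines(o,[np.round(p*8).astype(np.int32)],True,(255,0,255),1,cv2.LINE_AA,3)
SB={"walnut":(.142,.058,.060),"cherry":(.116,.05,.054),"maple":(.09,.042,.048),"teal":(.064,.034,.042)}
SL={"walnut":(.150,.066,.024),"cherry":(.124,.058,.048),"maple":(.098,.05,.072),"teal":(.072,.042,.096)}
E
cat > run1.py <<'E'
from fit import *
w0={"intrinsics":np.array([[297.3,0,253.9],[0,297.3,190.3],[0,0,1]]),"world_to_cam":np.array([[1.0,-0.0007,-0.0003,-0.5493],[-0.0006,-0.9604,0.2787,-0.0375],[-0.0004,-0.2787,-0.9604,0.3903],[0,0,0,1]])}
pickle.dump(w0,open("pics/wrist0.cal","wb"))
g0=world("wrist",[[154,137],[257,167],[242,220],[131,188]],.06,w0).mean(0)
J=[("wrist0","walnut",(g0[0],g0[1],-.26)),("wch","cherry",(.602,-.193,.3)),("wte","teal",(.545,-.365,-.095)),("wma","maple",(.585,.204,.33))]
res={};I=[]
for n,k,g in J:
    L,W,z=SB[k];im=cv2.imread(f"pics/{n}.png");c=pickle.load(open(f"pics/{n}.cal","rb"))
    v,f=fit(im,c,g,L,W,z,True);o=ortho(im,c,g[0],g[1],z,.1,1500)
    draw(o,g,v,L,W);I.append(o[30:270,:]);print("box",k,np.round(v[:2]*1000,1),round(np.degrees(v[2]),1),f);res["box_"+k]=v
im=cv2.imread("pics/wst.png");c=pickle.load(open("pics/wst.cal","rb"))
for k,g in(("teal",(.520,.392,.07)),("maple",(.52,.392,0)),("cherry",(.52,.392,0)),("walnut",(.52,.392,0))):
    L,W,z=SL[k];v,f=fit(im,c,g,L,W,z);o=ortho(im,c,g[0],g[1],z,.1,1500);draw(o,g,v,L,W);I.append(o[30:270,:]);print("lid",k,np.round(v[:2]*1000,1),round(np.degrees(v[2]),1),f);res["lid_"+k]=v
pickle.dump(res,open("res.pkl","wb"))
I=[cv2.resize(i,(266,213),interpolation=cv2.INTER_AREA) for i in I]+[np.zeros((213,266,3),np.uint8)]
m=np.vstack([np.hstack(I[i:i+3]) for i in(0,3,6)]);cv2.imwrite("pics/m3.png",m[:600,:800])
E
python3 run1.py
```

```text
box walnut [476. -12.] -17.4 -593.9856004051892
box cherry [ 601.2 -192.5] 16.4 -767.3001091893684
box teal [ 545.  -364.1] -5.8 -812.2192080033087
box maple [584.8 204.8] 19.7 -875.4396207674536
lid teal [519.5 392.8] 4.3 -600.0
lid maple [516.9 391.8] 0.2 -596.2164716046482
lid cherry [511.4 389.6] 1.3 -527.5121922620442
lid walnut [508.  390.7] -1.7 -599.5299741459801
```

View pics/m3.png

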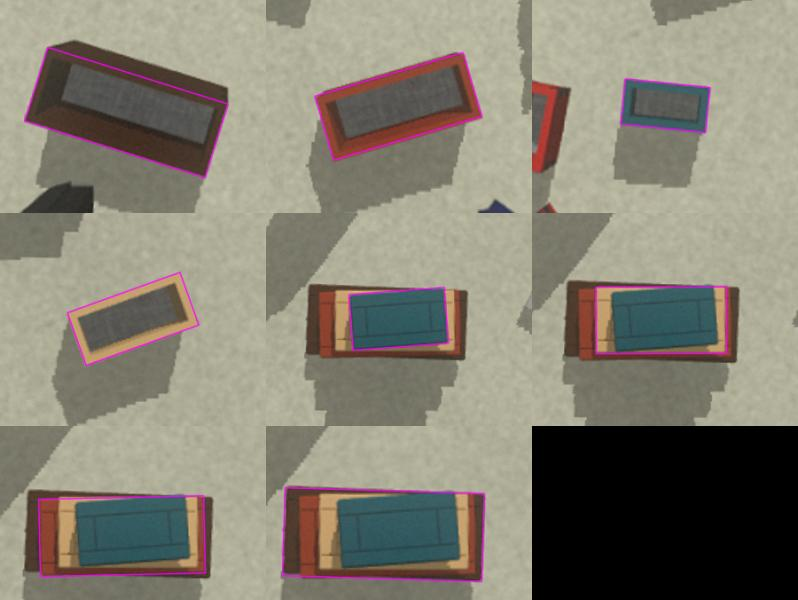

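The m3 overlays sit on the rims and lids, with the given sizes matching. Walnut box (476,-12), cherry (601,-193), teal (545,-364), maple (585,205), stack (520,393). Now turn the gripper and hover over the teal lid.

Emit:
jog_arm(increments=[{"travel":[0,20,-20],"delta_rot":[0,0,8.5],"grip":0},{"travel":[0,40,-40],"delta_rot":[0,0,17],"grip":0},{"travel":[0,60,-60],"delta_rot":[0,0,25.5],"grip":0},{"travel":[0,80,-80],"delta_rot":[0,0,34],"grip":0},{"travel":[0,80,-90],"delta_rot":[0,0,42.5],"grip":0},{"travel":[0,80,-90],"delta_rot":[0,0,51],"grip":0},{"travel":[0,80,-90],"delta_rot":[0,0,59.5],"grip":0},{"travel":[0,80,-90],"delta_rot":[0,0,68],"grip":0},{"travel":[0,80,-90],"delta_rot":[0,0,76.5],"grip":0},{"travel":[0,80,-90],"delta_rot":[0,0,85],"grip":0}])

```text
time: 6.55
tool_pos: [0.5201, 0.3933, 0.1488]
eef_rot: [0.041, 0.999, 0.0, 0.0]
force: [0.9, -0.7, -0.4]
gripper_width: 0.999
finger_force: 0.0
```

Emit:
jog_arm(increments=[{"travel":[0,0,-10],"delta_rot":[0,0,8.5],"grip":0},{"travel":[0,0,-20],"delta_rot":[0,0,9.3],"grip":0.2},{"travel":[0,0,-20],"delta_rot":[0,0,9.3],"grip":0.3},{"travel":[0,0,-20],"delta_rot":[0,0,9.3],"grip":0.3},{"travel":[0,0,-20],"delta_rot":[0,0,9.3],"grip":0.3},{"travel":[0,0,-20],"delta_rot":[0,0,9.3],"grip":0.3},{"travel":[0,0,-20],"delta_rot":[0,0,9.3],"grip":0.3},{"travel":[0,0,-20],"delta_rot":[0,0,9.3],"grip":0.3},{"travel":[0,0,-20],"delta_rot":[0,0,9.3],"grip":0.3},{"travel":[0,0,-20],"delta_rot":[0,0,9.3],"grip":0.3}])

```text
time: 7.55
tool_pos: [0.52, 0.3935, 0.1288]
eef_rot: [-0.037, 0.999, 0.0, 0.0]
force: [0.9, -0.1, -0.2]
gripper_width: 0.698
finger_force: 0.0
```

```bash
cat > pos.py <<'E'
from h import *
from scipy.spatial.transform import Rotation as R
s=r.sense();m=R.from_quat(s["eef_rot"]).as_matrix()
y=m[:,1];print(np.round(s["tool_pos"]*1000,1),"jaw yaw(long axis)",round((np.degrees(np.arctan2(y[1],y[0]))+180)%180-90,2),"tilt",np.round(m[:2,2]*1000,1),"w",round(s["gripper_width"],3),"ff",round(s["finger_force"],1),"q",np.round(s["qpos"],2),"t",s["time"])
E
python3 shot.py wst2; python3 pos.py; python3 - <<'E'
from fit import *
im=cv2.imread("pics/wst2.png");c=pickle.load(open("pics/wst2.cal","rb"))
g=(.5195,.3928,.07);v,f=fit(im,c,g,*SL["teal"]);print(np.round(v[:2]*1000,1),np.degrees(v[2]),f)
o=ortho(im,c,g[0],g[1],.096,.1,1500);draw(o,g,v,*SL["teal"][:2]);cv2.imwrite("pics/m4.png",np.hstack([o,cv2.resize(im,(400,300))]))
E
```

```text
[520.  393.5 128.8] 7.6
[520.  393.5 128.8] jaw yaw(long axis) 4.3 tilt [ 0.1 -0. ] w 0.701 ff 0.0 q [ 0.47  0.65  1.15 -0.    1.34 -1.18] t 7.6
[517.6 391.8] 3.24638084849459 -600.0
```

View pics/m4.png

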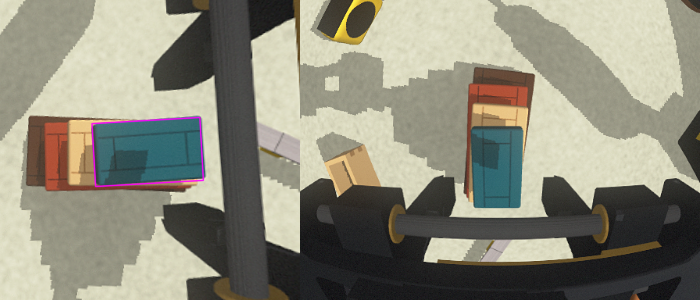

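```bash
sed -i 's/np.minimum(G,150)/np.minimum(G,600)/' fit.py; python3 run1.py; python3 - <<'E'
from fit import *
im=cv2.imread("pics/wst2.png");c=pickle.load(open("pics/wst2.cal","rb"))
for k,g in(("teal",(.5195,.3928,.07)),):
    v,f=fit(im,c,g,*SL[k]);print(k,np.round(v[:2]*1000,1),np.degrees(v[2]),f)
E
```

```text
box walnut [479.2  -1.1] -17.0 -1697.3437146991732
box cherry [ 600.8 -191. ] 16.4 -1478.5733974059688
box teal [ 544.8 -364.2] -6.0 -1856.7776350036913
box maple [584.6 204.7] 19.7 -1402.666077702128
lid teal [519.4 392.5] 4.6 -1362.162169465023
lid maple [526.  393.7] -2.2 -1463.5797277527686
lid cherry [516.9 392.8] -2.2 -1228.2886333789015
lid walnut [508.2 391.3] -2.1 -1963.3683162204466
teal [518.1 392.5] 4.577259598517772 -1805.2010428275012
```

Emit:
jog_arm(increments=[{"travel":[-1,-1.5,-15],"delta_rot":[0,0,0],"grip":0.3},{"travel":[-1,-1.5,-30],"delta_rot":[0,0,0],"grip":0.3},{"travel":[-1,-1.5,-45],"delta_rot":[0,0,0],"grip":0.3},{"travel":[-1,-1.5,-52],"delta_rot":[0,0,0],"grip":0.3},{"travel":[-1,-1.5,-52],"delta_rot":[0,0,0],"grip":0.3},{"travel":[-1,-1.5,-52],"delta_rot":[0,0,0],"grip":0.6},{"travel":[-1,-1.5,-52],"delta_rot":[0,0,0],"grip":0.8},{"travel":[-1,-1.5,-52],"delta_rot":[0,0,0],"grip":0.8},{"travel":[-1,-1.5,-52],"delta_rot":[0,0,0],"grip":0.8},{"travel":[-1,-1.5,-52],"delta_rot":[0,0,0],"grip":0.8}], squeeze=15)

```text
time: 8.6
tool_pos: [0.5193, 0.3922, 0.0774]
eef_rot: [-0.038, 0.999, 0.0, 0.001]
force: [0.3, -0.2, 3.8]
gripper_width: 0.477
finger_force: 15.0
```

```bash
python3 pos.py
```

```text
[519.3 392.2  77.4] jaw yaw(long axis) 4.3 tilt [1.2 0.6] w 0.477 ff 15.0 q [ 0.47  0.7   1.22 -0.    1.23 -1.18] t 8.6
```

Emit:
jog_arm(increments=[{"travel":[0,0,8],"delta_rot":[0,0,0],"grip":0.8},{"travel":[0,0,20],"delta_rot":[0,0,0],"grip":0.8},{"travel":[0,0,40],"delta_rot":[0,0,0],"grip":0.8},{"travel":[0,-15,60],"delta_rot":[0,0,0],"grip":0.8},{"travel":[0,-45,80],"delta_rot":[0,0,0],"grip":0.8},{"travel":[5,-85,85],"delta_rot":[0,0,-1],"grip":0.8},{"travel":[5,-125,85],"delta_rot":[0,0,-2],"grip":0.8},{"travel":[10,-165,85],"delta_rot":[0,0,-4],"grip":0.8},{"travel":[10,-205,85],"delta_rot":[0,0,-6],"grip":0.8},{"travel":[10,-245,85],"delta_rot":[0,0,-8],"grip":0.8}])

```text
time: 9.6
tool_pos: [0.5289, 0.1455, 0.1627]
eef_rot: [0.033, 0.999, 0.0, 0.001]
force: [0.0, -0.8, -0.8]
gripper_width: 0.475
finger_force: 15.0
```

Emit:
jog_arm(increments=[{"travel":[0,-45,0],"delta_rot":[0,0,-2],"grip":0.8},{"travel":[0,-90,0],"delta_rot":[0,0,-2],"grip":0.8},{"travel":[5,-135,0],"delta_rot":[0,0,-2],"grip":0.8},{"travel":[5,-180,0],"delta_rot":[0,0,-2],"grip":0.8},{"travel":[10,-225,0],"delta_rot":[0,0,-2],"grip":0.8},{"travel":[15,-270,0],"delta_rot":[0,0,-2],"grip":0.8},{"travel":[15,-315,0],"delta_rot":[0,0,-2],"grip":0.8},{"travel":[15,-360,0],"delta_rot":[0,0,-2],"grip":0.8},{"travel":[15,-400,0],"delta_rot":[0,0,-2],"grip":0.8},{"travel":[15,-430,0],"delta_rot":[0,0,-2],"grip":0.8}])

```text
time: 10.6
tool_pos: [0.5436, -0.2856, 0.1626]
eef_rot: [0.05, 0.999, -0.0, 0.0]
force: [0.5, 0.4, -0.6]
gripper_width: 0.474
finger_force: 15.0
```

```bash
python3 shot.py wtb; python3 pos.py; python3 - <<'E'
from fit import *
n="wtb";im=cv2.imread(f"pics/{n}.png");c=pickle.load(open(f"pics/{n}.cal","rb"))
g=(.5448,-.3642,-.1);v,f=fit(im,c,g,*SB["teal"],True);print(np.round(v[:2]*1000,1),np.degrees(v[2]),f)
o=ortho(im,c,g[0],g[1],.042,.1,1500);draw(o,g,v,*SB["teal"][:2]);cv2.imwrite("pics/m5.png",np.hstack([o,cv2.resize(im,(400,300))]))
E
```

```text
[ 543.5 -289.3  162.4] 10.65
[ 543.5 -289.3  162.4] jaw yaw(long axis) -5.92 tilt [ 1.  -2.6] w 0.477 ff 15.0 q [-0.68  0.55  1.23 -0.    1.36 -2.15] t 10.65
[ 545.7 -359.8] -7.074972717363367 -1269.1127469875346
```

View pics/m5.png

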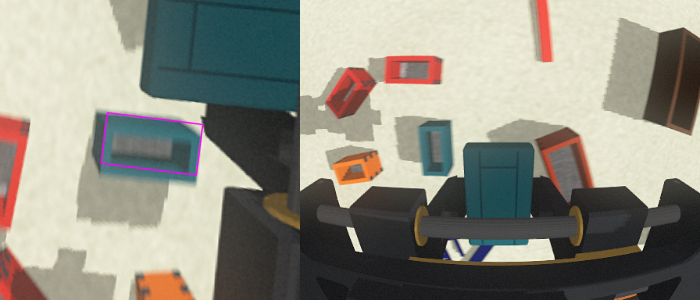

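Emit:
jog_arm(increments=[{"travel":[0,-20,-15],"delta_rot":[0,0,0],"grip":0.8},{"travel":[0,-40,-30],"delta_rot":[0,0,0],"grip":0.8},{"travel":[0,-60,-45],"delta_rot":[0,0,0],"grip":0.8},{"travel":[0,-73,-60],"delta_rot":[0,0,0],"grip":0.8},{"travel":[0,-73,-75],"delta_rot":[0,0,0],"grip":0.8},{"travel":[0,-73,-85],"delta_rot":[0,0,0],"grip":0.8},{"travel":[0,-73,-85],"delta_rot":[0,0,0],"grip":0.8},{"travel":[0,-73,-85],"delta_rot":[0,0,0],"grip":0.8},{"travel":[0,-73,-85],"delta_rot":[0,0,0],"grip":0.8},{"travel":[0,-73,-85],"delta_rot":[0,0,0],"grip":0.8}])

```text
time: 11.65
tool_pos: [0.5443, -0.356, 0.0776]
eef_rot: [0.05, 0.999, -0.0, 0.001]
force: [0.1, -0.4, -0.6]
gripper_width: 0.475
finger_force: 15.0
```

```bash
python3 pos.py
```

```text
[ 544.3 -356.    77.6] jaw yaw(long axis) -5.68 tilt [ 1.  -0.9] w 0.475 ff 15.0 q [-0.76  0.69  1.22 -0.    1.23 -2.23] t 11.65
```

Emit:
jog_arm(increments=[{"travel":[0.5,-5,0],"delta_rot":[0,0,0],"grip":0.8},{"travel":[0.5,-9,0],"delta_rot":[0,0,0],"grip":0.8},{"travel":[0.5,-9,-10],"delta_rot":[0,0,0],"grip":0.8},{"travel":[0.5,-9,-20],"delta_rot":[0,0,0],"grip":0.8},{"travel":[0.5,-9,-25],"delta_rot":[0,0,0],"grip":0.8},{"travel":[0.5,-9,-29],"delta_rot":[0,0,0],"grip":0.8},{"travel":[0.5,-9,-32],"delta_rot":[0,0,0],"grip":0.8},{"travel":[0.5,-9,-35],"delta_rot":[0,0,0],"grip":0.8},{"travel":[0.5,-9,-37],"delta_rot":[0,0,0],"grip":0.8},{"travel":[0.5,-9,-38],"delta_rot":[0,0,0],"grip":0.8}])

```text
time: 12.65
tool_pos: [0.5445, -0.365, 0.0387]
eef_rot: [0.05, 0.999, -0.0, 0.0]
force: [-0.0, -0.2, -0.2]
gripper_width: 0.476
finger_force: 15.0
```

```bash
python3 pos.py
```

```text
[ 544.5 -365.    38.7] jaw yaw(long axis) -5.7 tilt [ 0. -0.] w 0.476 ff 15.0 q [-0.77  0.75  1.24 -0.    1.16 -2.24] t 12.65
```

Emit:
jog_arm(increments=[{"travel":[0,0,-0.5],"delta_rot":[0,0,0],"grip":0.8},{"travel":[0,0,-1],"delta_rot":[0,0,0],"grip":0.8},{"travel":[0,0,-1.3],"delta_rot":[0,0,0],"grip":0.8},{"travel":[0,0,-1.5],"delta_rot":[0,0,0],"grip":0.8},{"travel":[0,0,-1.5],"delta_rot":[0,0,0],"grip":0.8},{"travel":[0,0,-1.5],"delta_rot":[0,0,0],"grip":0.8},{"travel":[0,0,-1.5],"delta_rot":[0,0,0],"grip":0.8},{"travel":[0,0,-1.5],"delta_rot":[0,0,0],"grip":0.8},{"travel":[0,0,-1.5],"delta_rot":[0,0,0],"grip":0.8},{"travel":[0,0,-1.5],"delta_rot":[0,0,0],"grip":0.8}])

```text
time: 13.65
tool_pos: [0.5445, -0.365, 0.0375]
eef_rot: [0.05, 0.999, -0.0, 0.0]
force: [-2.5, 0.6, 5.9]
gripper_width: 0.475
finger_force: 15.0
```

Emit:
jog_arm(increments=[{"travel":[0,0,0],"delta_rot":[0,0,0],"grip":0.35},{"travel":[0,0,0],"delta_rot":[0,0,0],"grip":0.35},{"travel":[0,0,0],"delta_rot":[0,0,0],"grip":0.35},{"travel":[0,0,10],"delta_rot":[0,0,0],"grip":0.35},{"travel":[0,0,30],"delta_rot":[0,0,0],"grip":0.35},{"travel":[0,0,70],"delta_rot":[0,0,0],"grip":0.35},{"travel":[20,0,110],"delta_rot":[0,0,0],"grip":0.35},{"travel":[50,0,140],"delta_rot":[0,0,0],"grip":0.35},{"travel":[50,0,150],"delta_rot":[0,0,0],"grip":0.35},{"travel":[50,0,150],"delta_rot":[0,0,0],"grip":0.35}])

```text
time: 14.65
tool_pos: [0.5948, -0.365, 0.1887]
eef_rot: [0.049, 0.999, -0.001, 0.001]
force: [0.5, 0.2, -0.0]
gripper_width: 0.647
finger_force: 0.0
```

```bash
python3 shot.py wt3; python3 pos.py; cat > f1.py <<'E'
from fit import *
import sys
# f1.py shot kind colour x y yawdeg z
n,kind,k=sys.argv[1:4];g=(float(sys.argv[4])/1e3,float(sys.argv[5])/1e3,np.radians(float(sys.argv[6])))
D=(SB if kind=="box" else SL)[k];z=float(sys.argv[7]) if len(sys.argv)>7 else D[2]
im=cv2.imread(f"pics/{n}.png");c=pickle.load(open(f"pics/{n}.cal","rb"))
v,f=fit(im,c,g,D[0],D[1],z,kind=="box",rng=(.01,.01,.07));print(kind,k,np.round(v[:2]*1000,1),round(np.degrees(v[2]),1),round(f))
o=ortho(im,c,g[0],g[1],z,.1,1500);draw(o,g,v,D[0],D[1]);cv2.imwrite(f"pics/{n}_{k}.png",o)
E
python3 f1.py wt3 lid teal 544 -364 -6 0.056;python3 f1.py wt3 box teal 544 -364 -6 0.042
```

```text
[ 593.9 -364.9  187. ] 14.7
[ 593.9 -364.9  187. ] jaw yaw(long axis) -5.7 tilt [-0.6  0.2] w 0.648 ff 0.0 q [-0.72  0.68  0.91 -0.    1.55 -2.19] t 14.7
lid teal [ 544.3 -364.5] -5.8 -2186
box teal [ 540.5 -359.5] -5.7 -1305
```

Emit:
jog_arm(increments=[{"travel":[-8,45,10],"delta_rot":[0,0,0],"grip":0.35},{"travel":[-16,90,20],"delta_rot":[0,0,0],"grip":0.35},{"travel":[-24,135,30],"delta_rot":[0,0,0],"grip":0.35},{"travel":[-32,180,40],"delta_rot":[0,0,0],"grip":0.35},{"travel":[-40,225,50],"delta_rot":[0,0,0],"grip":0.35},{"travel":[-48,270,50],"delta_rot":[0,0,0],"grip":0.35},{"travel":[-55,315,50],"delta_rot":[0,0,0],"grip":0.35},{"travel":[-55,355,50],"delta_rot":[0,0,0],"grip":0.35},{"travel":[-55,355,50],"delta_rot":[0,0,0],"grip":0.35},{"travel":[-55,355,50],"delta_rot":[0,0,0],"grip":0.35}])

```text
time: 15.7
tool_pos: [0.5385, -0.0098, 0.2361]
eef_rot: [0.049, 0.999, 0.0, -0.001]
force: [1.0, 0.6, 0.1]
gripper_width: 0.648
finger_force: 0.0
```

```bash
python3 shot.py wwb; python3 pos.py;python3 f1.py wwb box walnut 478 -4 -17
```

```text
[538.8 -10.6 236.2] 15.75
[538.8 -10.6 236.2] jaw yaw(long axis) -5.73 tilt [-2.2  0.1] w 0.649 ff 0.0 q [-0.24  0.36  1.33 -0.    1.45 -1.71] t 15.75
box walnut [476.2 -12. ] -17.2 -2355
```

Emit:
jog_arm(increments=[{"travel":[5,45,0],"delta_rot":[0,0,1],"grip":0.25},{"travel":[10,90,0],"delta_rot":[0,0,2],"grip":0.25},{"travel":[15,135,0],"delta_rot":[0,0,3],"grip":0.25},{"travel":[20,180,0],"delta_rot":[0,0,4],"grip":0.25},{"travel":[25,225,0],"delta_rot":[0,0,5],"grip":0.25},{"travel":[30,270,0],"delta_rot":[0,0,5.5],"grip":0.25},{"travel":[30,315,0],"delta_rot":[0,0,5.5],"grip":0.25},{"travel":[30,360,0],"delta_rot":[0,0,5.5],"grip":0.25},{"travel":[30,400,0],"delta_rot":[0,0,5.5],"grip":0.25},{"travel":[30,400,0],"delta_rot":[0,0,5.5],"grip":0.25}])

```text
time: 16.75
tool_pos: [0.5694, 0.3925, 0.2352]
eef_rot: [0.001, 1.0, -0.0, -0.001]
force: [-0.1, -0.6, -0.2]
gripper_width: 0.753
finger_force: 0.0
```

```bash
python3 shot.py wst3; python3 pos.py;python3 f1.py wst3 lid maple 519 391 -1;python3 f1.py wst3 lid cherry 513 391 0;python3 f1.py wst3 lid walnut 508 391 -2
python3 -c "
import cv2,numpy as np
cv2.imwrite('pics/m6.png',cv2.resize(np.hstack([cv2.imread(f'pics/{n}.png')[50:250] for n in('wwb_walnut','wst3_maple','wst3_cherry')]+[cv2.imread('pics/wt3_teal.png')[50:250]]),(800,133)) if 0 else np.vstack([np.hstack([cv2.imread(f'pics/{n}.png')[50:250] for n in p]) for p in(('wwb_walnut','wst3_maple'),('wst3_cherry','wst3_walnut'))]))"
```

```text
[569.8 390.3 235.4] 16.8
[569.8 390.3 235.4] jaw yaw(long axis) -0.15 tilt [-1.9 -1.1] w 0.75 ff 0.0 q [ 0.43  0.65  0.84 -0.    1.66 -1.14] t 16.8
lid maple [516.  391.4] -0.1 -1813
lid cherry [515.4 392.9] -2.1 -1415
lid walnut [508.  390.9] -2.1 -1909
```

View pics/m6.png

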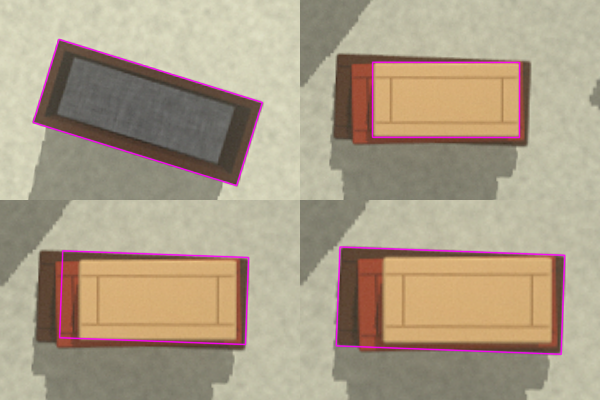

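The maple overlay fits. The teal lid fits at z = 56 mm, so it is seated. Next, the maple lid.

Emit:
jog_arm(increments=[{"travel":[-15,0,-25],"delta_rot":[0,0,0],"grip":0.25},{"travel":[-30,0,-60],"delta_rot":[0,0,0],"grip":0.25},{"travel":[-45,0,-95],"delta_rot":[0,0,0],"grip":0.25},{"travel":[-53,0.5,-125],"delta_rot":[0,0,0],"grip":0.25},{"travel":[-53,0.5,-140],"delta_rot":[0,0,0],"grip":0.25},{"travel":[-53,0.5,-145],"delta_rot":[0,0,0],"grip":0.25},{"travel":[-53,0.5,-145],"delta_rot":[0,0,0],"grip":0.25},{"travel":[-53,0.5,-145],"delta_rot":[0,0,0],"grip":0.25},{"travel":[-53,0.5,-145],"delta_rot":[0,0,0],"grip":0.25},{"travel":[-53,0.5,-145],"delta_rot":[0,0,0],"grip":0.25}])

```text
time: 17.8
tool_pos: [0.5169, 0.3905, 0.093]
eef_rot: [0.002, 1.0, 0.0, 0.001]
force: [-0.0, -1.4, -0.8]
gripper_width: 0.75
finger_force: 0.0
```

```bash
python3 pos.py;python3 f1.py wst3 lid cherry 511 389 0;python3 f1.py wch box cherry 602 -194 16.4
```

```text
[516.9 390.5  93. ] jaw yaw(long axis) -0.21 tilt [1.2 0.6] w 0.75 ff 0.0 q [ 0.46  0.67  1.21  0.    1.25 -1.1 ] t 17.8
lid cherry [515.4 392.9] -2.1 -1415
box cherry [ 600.8 -191. ] 16.4 -1478
```

Emit:
jog_arm(increments=[{"travel":[0,0,-12],"delta_rot":[0,0,0],"grip":0.25},{"travel":[0,0,-24],"delta_rot":[0,0,0],"grip":0.25},{"travel":[0,0,-34],"delta_rot":[0,0,0],"grip":0.25},{"travel":[0,0,-39],"delta_rot":[0,0,0],"grip":0.25},{"travel":[0,0,-39],"delta_rot":[0,0,0],"grip":0.25},{"travel":[0,0,-39],"delta_rot":[0,0,0],"grip":0.6},{"travel":[0,0,-39],"delta_rot":[0,0,0],"grip":0.8},{"travel":[0,0,-39],"delta_rot":[0,0,0],"grip":0.8},{"travel":[0,0,-39],"delta_rot":[0,0,0],"grip":0.8},{"travel":[0,0,-39],"delta_rot":[0,0,0],"grip":0.8}], squeeze=18)

```text
time: 18.8
tool_pos: [0.5167, 0.3906, 0.0537]
eef_rot: [0.002, 1.0, 0.0, 0.0]
force: [0.4, 0.1, 1.8]
gripper_width: 0.562
finger_force: 18.0
```

```bash
python3 pos.py
```

```text
[516.7 390.6  53.7] jaw yaw(long axis) -0.2 tilt [0.8 0.4] w 0.562 ff 18.0 q [ 0.46  0.72  1.25  0.    1.17 -1.1 ] t 18.8
```

Emit:
jog_arm(increments=[{"travel":[0,0,8],"delta_rot":[0,0,0],"grip":0.8},{"travel":[0,0,20],"delta_rot":[0,0,0],"grip":0.8},{"travel":[0,0,40],"delta_rot":[0,0,0],"grip":0.8},{"travel":[5,-15,60],"delta_rot":[0,0,3],"grip":0.8},{"travel":[18,-50,65],"delta_rot":[0,0,8],"grip":0.8},{"travel":[32,-90,65],"delta_rot":[0,0,13],"grip":0.8},{"travel":[46,-130,65],"delta_rot":[0,0,17],"grip":0.8},{"travel":[58,-165,60],"delta_rot":[0,0,19.9],"grip":0.8},{"travel":[67.3,-186.6,50],"delta_rot":[0,0,19.9],"grip":0.8},{"travel":[67.3,-186.6,35],"delta_rot":[0,0,19.9],"grip":0.8}])

```text
time: 19.8
tool_pos: [0.5856, 0.2011, 0.0897]
eef_rot: [-0.169, 0.986, -0.0, 0.002]
force: [-0.3, 0.9, -1.1]
gripper_width: 0.561
finger_force: 18.0
```

Emit:
jog_arm(increments=[{"travel":[0,0,0],"delta_rot":[0,0,0],"grip":0.8},{"travel":[0,0,0],"delta_rot":[0,0,0],"grip":0.8},{"travel":[0,0,0],"delta_rot":[0,0,0],"grip":0.8},{"travel":[0,0,0],"delta_rot":[0,0,0],"grip":0.8},{"travel":[0,0,0],"delta_rot":[0,0,0],"grip":0.8},{"travel":[0,0,0],"delta_rot":[0,0,0],"grip":0.8},{"travel":[0,0,0],"delta_rot":[0,0,0],"grip":0.8},{"travel":[0,0,0],"delta_rot":[0,0,0],"grip":0.8},{"travel":[0,0,0],"delta_rot":[0,0,0],"grip":0.8},{"travel":[0,0,0],"delta_rot":[0,0,0],"grip":0.8}])

```text
time: 20.8
tool_pos: [0.5838, 0.2039, 0.0882]
eef_rot: [-0.171, 0.985, -0.0, -0.0]
force: [0.3, 0.4, -1.0]
gripper_width: 0.567
finger_force: 18.0
```

```bash
python3 pos.py
```

```text
[583.8 203.9  88.2] jaw yaw(long axis) 19.7 tilt [-0. -0.] w 0.567 ff 18.0 q [ 0.14  0.63  1.31 -0.    1.2  -1.77] t 20.8
```

Positioned at (583.8, 203.9), yaw 19.7. Descend 44.5 mm.

Emit:
jog_arm(increments=[{"travel":[0,0,-12],"delta_rot":[0,0,0],"grip":0.8},{"travel":[0,0,-22],"delta_rot":[0,0,0],"grip":0.8},{"travel":[0,0,-28],"delta_rot":[0,0,0],"grip":0.8},{"travel":[0,0,-33],"delta_rot":[0,0,0],"grip":0.8},{"travel":[0,0,-37],"delta_rot":[0,0,0],"grip":0.8},{"travel":[0,0,-40],"delta_rot":[0,0,0],"grip":0.8},{"travel":[0,0,-42],"delta_rot":[0,0,0],"grip":0.8},{"travel":[0,0,-43.5],"delta_rot":[0,0,0],"grip":0.8},{"travel":[0,0,-44.5],"delta_rot":[0,0,0],"grip":0.8},{"travel":[0,0,-44.5],"delta_rot":[0,0,0],"grip":0.8}])

```text
time: 21.8
tool_pos: [0.5839, 0.2039, 0.0439]
eef_rot: [-0.171, 0.985, -0.0, 0.0]
force: [-0.2, 0.1, -0.7]
gripper_width: 0.567
finger_force: 18.0
```

Emit:
jog_arm(increments=[{"travel":[0,0,-0.5],"delta_rot":[0,0,0],"grip":0.8},{"travel":[0,0,-0.8],"delta_rot":[0,0,0],"grip":0.8},{"travel":[0,0,-0.8],"delta_rot":[0,0,0],"grip":0.8},{"travel":[0,0,-0.8],"delta_rot":[0,0,0],"grip":0.28},{"travel":[0,0,-0.8],"delta_rot":[0,0,0],"grip":0.28},{"travel":[0,0,-0.8],"delta_rot":[0,0,0],"grip":0.28},{"travel":[0,0,10],"delta_rot":[0,0,0],"grip":0.28},{"travel":[0,0,35],"delta_rot":[0,0,0],"grip":0.28},{"travel":[0,0,75],"delta_rot":[0,0,0],"grip":0.28},{"travel":[0,0,115],"delta_rot":[0,0,0],"grip":0.28}])

```text
time: 22.8
tool_pos: [0.5835, 0.2039, 0.1606]
eef_rot: [-0.171, 0.985, 0.0, -0.0]
force: [0.8, -0.5, -0.4]
gripper_width: 0.717
finger_force: 0.0
```

Emit:
jog_arm(increments=[{"travel":[20,10,40],"delta_rot":[0,0,0],"grip":0.2},{"travel":[50,20,70],"delta_rot":[0,0,0],"grip":0.2},{"travel":[60,20,75],"delta_rot":[0,0,0],"grip":0.2},{"travel":[60,20,75],"delta_rot":[0,0,0],"grip":0.2},{"travel":[60,20,75],"delta_rot":[0,0,0],"grip":0.2},{"travel":[60,20,75],"delta_rot":[0,0,0],"grip":0.2},{"travel":[60,20,75],"delta_rot":[0,0,0],"grip":0.2},{"travel":[60,20,75],"delta_rot":[0,0,0],"grip":0.2},{"travel":[60,20,75],"delta_rot":[0,0,0],"grip":0.2},{"travel":[60,20,75],"delta_rot":[0,0,0],"grip":0.2}])

```text
time: 23.8
tool_pos: [0.6437, 0.2239, 0.2337]
eef_rot: [-0.171, 0.985, 0.0, -0.0]
force: [0.2, -0.6, -0.3]
gripper_width: 0.797
finger_force: 0.0
```

```bash
python3 shot.py wm3; python3 pos.py;python3 f1.py wm3 lid maple 584 204 19.7 0.062
```

```text
[643.7 223.9 233.7] 23.85
[643.7 223.9 233.7] jaw yaw(long axis) 19.7 tilt [-0.1 -0. ] w 0.8 ff 0.0 q [ 0.16  0.63  0.88 -0.    1.63 -1.75] t 23.85
lid maple [583.  205.4] 19.9 -725
```

Emit:
jog_arm(increments=[{"travel":[-5,30,0],"delta_rot":[0,0,-4],"grip":0.2},{"travel":[-15,60,0],"delta_rot":[0,0,-8],"grip":0.2},{"travel":[-30,95,0],"delta_rot":[0,0,-12],"grip":0.2},{"travel":[-45,130,0],"delta_rot":[0,0,-16],"grip":0.2},{"travel":[-60,160,0],"delta_rot":[0,0,-20],"grip":0.2},{"travel":[-80,168,0],"delta_rot":[0,0,-20.5],"grip":0.2},{"travel":[-80,168,0],"delta_rot":[0,0,-20.5],"grip":0.2},{"travel":[-80,168,0],"delta_rot":[0,0,-20.5],"grip":0.2},{"travel":[-80,168,0],"delta_rot":[0,0,-20.5],"grip":0.2},{"travel":[-80,168,0],"delta_rot":[0,0,-20.5],"grip":0.2}])

```text
time: 24.85
tool_pos: [0.5647, 0.391, 0.2336]
eef_rot: [0.008, 1.0, -0.0, 0.0]
force: [-0.7, 0.3, -0.2]
gripper_width: 0.8
finger_force: 0.0
```

```bash
python3 shot.py wst4; python3 pos.py;python3 f1.py wst4 lid cherry 512 390 0;python3 f1.py wst4 lid walnut 508 391 -2
python3 -c "
import cv2,numpy as np
cv2.imwrite('pics/m7.png',np.vstack([np.hstack([cv2.imread(f'pics/{n}.png')[50:250] for n in p]) for p in(('wm3_maple','wst4_cherry'),('wt3_teal','wch_cherry'))]))"
```

```text
[564.6 391.1 233.6] 24.9
[564.6 391.1 233.6] jaw yaw(long axis) -0.87 tilt [-0.  -0.1] w 0.804 ff 0.0 q [ 0.43  0.64  0.86 -0.    1.64 -1.12] t 24.9
lid cherry [514.7 392.8] -2.1 -1277
lid walnut [508.  391.4] -2.3 -1954
```

View pics/m7.png

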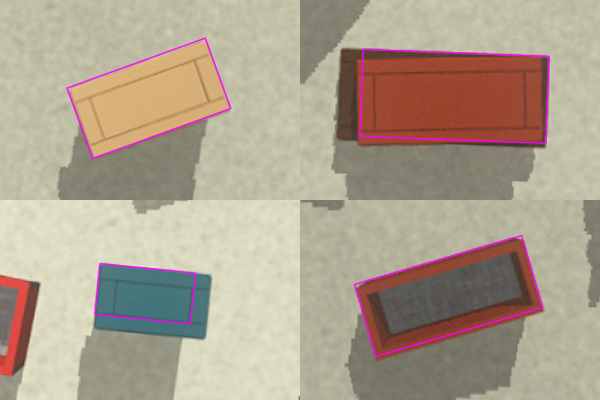

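```bash
cat > mk.py <<'E'
from fit import *
def mask(n,g,z):
    im=cv2.imread(f"pics/{n}.png");c=pickle.load(open(f"pics/{n}.cal","rb"));px=3000
    o=ortho(im,c,g[0],g[1],z,.1,px).astype(int)
    b,G,R=o[...,0],o[...,1],o[...,2];m=((R>1.9*G)&(R>80)).astype(np.uint8)
    m=cv2.morphologyEx(cv2.morphologyEx(m,3,np.ones((9,9))),2,np.ones((5,5)))
    cs,_=cv2.findContours(m,0,1);cn=max(cs,key=cv2.contourArea)
    (c,s,a)=cv2.minAreaRect(cn)
    if s[0]<s[1]: a+=90;s=s[::-1]
    print(n,"centre",np.round([(g[0]-.1)*1e3+c[0]/3,(g[1]+.1)*1e3-c[1]/3],1),"size",np.round(np.array(s)/3,1),"yaw",round((-a+90)%180-90,1))
mask("wst4",(.512,.39),.048)
mask("wch",(.602,-.193),.054)
for g in ((602,-196,16.4),):pass
E
python3 mk.py
```

```text
wst4 centre [511.4 390.1] size [123.5  57.5] yaw 0.7
wch centre [ 601.1 -192.4] size [115.2  52. ] yaw 16.2
```

Emit:
jog_arm(increments=[{"travel":[-15,0,-25],"delta_rot":[0,0,0.8],"grip":0.2},{"travel":[-30,-1,-60],"delta_rot":[0,0,1.6],"grip":0.2},{"travel":[-45,-1.7,-95],"delta_rot":[0,0,1.6],"grip":0.2},{"travel":[-53,-1.7,-130],"delta_rot":[0,0,1.6],"grip":0.2},{"travel":[-53,-1.7,-150],"delta_rot":[0,0,1.6],"grip":0.2},{"travel":[-53,-1.7,-165],"delta_rot":[0,0,1.6],"grip":0.2},{"travel":[-53,-1.7,-165],"delta_rot":[0,0,1.6],"grip":0.2},{"travel":[-53,-1.7,-165],"delta_rot":[0,0,1.6],"grip":0.2},{"travel":[-53,-1.7,-165],"delta_rot":[0,0,1.6],"grip":0.2},{"travel":[-53,-1.7,-165],"delta_rot":[0,0,1.6],"grip":0.2}])

```text
time: 25.9
tool_pos: [0.5113, 0.3903, 0.0698]
eef_rot: [-0.007, 1.0, 0.0, 0.001]
force: [-0.1, 0.1, 0.4]
gripper_width: 0.798
finger_force: 0.0
```

```bash
python3 pos.py
```

```text
[511.3 390.3  69.8] jaw yaw(long axis) 0.79 tilt [1.6 0.8] w 0.798 ff 0.0 q [ 0.47  0.69  1.25  0.    1.2  -1.12] t 25.9
```

Emit:
jog_arm(increments=[{"travel":[0,-0.5,-12],"delta_rot":[0,0,0],"grip":0.2},{"travel":[0,-0.5,-24],"delta_rot":[0,0,0],"grip":0.2},{"travel":[0,-0.5,-34],"delta_rot":[0,0,0],"grip":0.2},{"travel":[0,-0.5,-39.5],"delta_rot":[0,0,0],"grip":0.2},{"travel":[0,-0.5,-39.5],"delta_rot":[0,0,0],"grip":0.2},{"travel":[0,-0.5,-39.5],"delta_rot":[0,0,0],"grip":0.5},{"travel":[0,-0.5,-39.5],"delta_rot":[0,0,0],"grip":0.7},{"travel":[0,-0.5,-39.5],"delta_rot":[0,0,0],"grip":0.7},{"travel":[0,-0.5,-39.5],"delta_rot":[0,0,0],"grip":0.7},{"travel":[0,-0.5,-39.5],"delta_rot":[0,0,0],"grip":0.7}], squeeze=22)

```text
time: 26.9
tool_pos: [0.511, 0.3898, 0.0296]
eef_rot: [-0.007, 1.0, 0.0, 0.0]
force: [0.5, 0.6, 1.2]
gripper_width: 0.654
finger_force: 22.0
```

```bash
python3 pos.py
```

```text
[511.  389.8  29.6] jaw yaw(long axis) 0.8 tilt [0.7 0.4] w 0.654 ff 22.0 q [ 0.47  0.74  1.29  0.    1.11 -1.12] t 26.9
```

Emit:
jog_arm(increments=[{"travel":[0,0,8],"delta_rot":[0,0,0],"grip":0.7},{"travel":[0,0,25],"delta_rot":[0,0,0],"grip":0.7},{"travel":[0,0,50],"delta_rot":[0,0,0],"grip":0.7},{"travel":[0,-15,80],"delta_rot":[0,0,0],"grip":0.7},{"travel":[5,-45,100],"delta_rot":[0,0,2],"grip":0.7},{"travel":[12,-85,105],"delta_rot":[0,0,4],"grip":0.7},{"travel":[19,-125,105],"delta_rot":[0,0,6],"grip":0.7},{"travel":[25,-165,105],"delta_rot":[0,0,8],"grip":0.7},{"travel":[31,-205,105],"delta_rot":[0,0,10],"grip":0.7},{"travel":[37,-245,105],"delta_rot":[0,0,12],"grip":0.7}])

```text
time: 27.9
tool_pos: [0.5477, 0.1431, 0.1349]
eef_rot: [-0.112, 0.994, -0.0, 0.0]
force: [0.1, -0.4, -0.9]
gripper_width: 0.657
finger_force: 22.0
```

Emit:
jog_arm(increments=[{"travel":[6,-40,0],"delta_rot":[0,0,1],"grip":0.7},{"travel":[12,-80,0],"delta_rot":[0,0,2],"grip":0.7},{"travel":[18,-120,0],"delta_rot":[0,0,3],"grip":0.7},{"travel":[24,-160,0],"delta_rot":[0,0,3.5],"grip":0.7},{"travel":[30,-200,0],"delta_rot":[0,0,3.5],"grip":0.7},{"travel":[36,-240,0],"delta_rot":[0,0,3.5],"grip":0.7},{"travel":[42,-280,0],"delta_rot":[0,0,3.5],"grip":0.7},{"travel":[48,-315,0],"delta_rot":[0,0,3.5],"grip":0.7},{"travel":[52,-338,-15],"delta_rot":[0,0,3.5],"grip":0.7},{"travel":[52,-338,-35],"delta_rot":[0,0,3.5],"grip":0.7}])

```text
time: 28.9
tool_pos: [0.6003, -0.1968, 0.0999]
eef_rot: [-0.14, 0.99, -0.001, 0.001]
force: [0.2, 0.4, -1.1]
gripper_width: 0.654
finger_force: 22.0
```

Emit:
jog_arm(increments=[{"travel":[0,0,0],"delta_rot":[0,0,0],"grip":0.7},{"travel":[0,0,0],"delta_rot":[0,0,0],"grip":0.7},{"travel":[0,0,0],"delta_rot":[0,0,0],"grip":0.7},{"travel":[0,0,0],"delta_rot":[0,0,0],"grip":0.7},{"travel":[0,0,0],"delta_rot":[0,0,0],"grip":0.7},{"travel":[0,0,0],"delta_rot":[0,0,0],"grip":0.7},{"travel":[0,0,0],"delta_rot":[0,0,0],"grip":0.7},{"travel":[0,0,0],"delta_rot":[0,0,0],"grip":0.7},{"travel":[0,0,0],"delta_rot":[0,0,0],"grip":0.7},{"travel":[0,0,0],"delta_rot":[0,0,0],"grip":0.7}])

```text
time: 29.9
tool_pos: [0.5998, -0.1933, 0.0992]
eef_rot: [-0.142, 0.99, 0.0, -0.0]
force: [-0.4, -1.2, -0.6]
gripper_width: 0.657
finger_force: 22.0
```

```bash
python3 pos.py
```

```text
[ 599.8 -193.3   99.2] jaw yaw(long axis) 16.3 tilt [-0.  0.] w 0.657 ff 22.0 q [-0.5   0.64  1.26 -0.    1.24 -2.35] t 29.9
```

Target z is 49.6, so down about 49.5 mm.

Emit:
jog_arm(increments=[{"travel":[0.3,-0.3,-13],"delta_rot":[0,0,0],"grip":0.7},{"travel":[0.3,-0.3,-25],"delta_rot":[0,0,0],"grip":0.7},{"travel":[0.3,-0.3,-33],"delta_rot":[0,0,0],"grip":0.7},{"travel":[0.3,-0.3,-38],"delta_rot":[0,0,0],"grip":0.7},{"travel":[0.3,-0.3,-42],"delta_rot":[0,0,0],"grip":0.7},{"travel":[0.3,-0.3,-45],"delta_rot":[0,0,0],"grip":0.7},{"travel":[0.3,-0.3,-47],"delta_rot":[0,0,0],"grip":0.7},{"travel":[0.3,-0.3,-48.5],"delta_rot":[0,0,0],"grip":0.7},{"travel":[0.3,-0.3,-49.5],"delta_rot":[0,0,0],"grip":0.7},{"travel":[0.3,-0.3,-49.5],"delta_rot":[0,0,0],"grip":0.7}])

```text
time: 30.9
tool_pos: [0.6001, -0.1936, 0.0498]
eef_rot: [-0.142, 0.99, -0.0, 0.0]
force: [0.3, -1.0, -0.7]
gripper_width: 0.655
finger_force: 22.0
```

Emit:
jog_arm(increments=[{"travel":[0,0,-0.5],"delta_rot":[0,0,0],"grip":0.7},{"travel":[0,0,-0.7],"delta_rot":[0,0,0],"grip":0.7},{"travel":[0,0,-0.7],"delta_rot":[0,0,0],"grip":0.7},{"travel":[0,0,-0.7],"delta_rot":[0,0,0],"grip":0.2},{"travel":[0,0,-0.7],"delta_rot":[0,0,0],"grip":0.2},{"travel":[0,0,-0.7],"delta_rot":[0,0,0],"grip":0.2},{"travel":[0,0,10],"delta_rot":[0,0,0],"grip":0.2},{"travel":[0,0,35],"delta_rot":[0,0,0],"grip":0.2},{"travel":[0,0,75],"delta_rot":[0,0,0],"grip":0.2},{"travel":[0,0,115],"delta_rot":[0,0,0],"grip":0.2}])

```text
time: 31.9
tool_pos: [0.5999, -0.1935, 0.1666]
eef_rot: [-0.142, 0.99, 0.0, -0.0]
force: [0.5, -0.2, 0.3]
gripper_width: 0.803
finger_force: 0.0
```

Emit:
jog_arm(increments=[{"travel":[20,5,40],"delta_rot":[0,0,0],"grip":0.1},{"travel":[45,15,70],"delta_rot":[0,0,0],"grip":0.1},{"travel":[55,15,75],"delta_rot":[0,0,0],"grip":0.1},{"travel":[55,15,75],"delta_rot":[0,0,0],"grip":0.1},{"travel":[55,15,75],"delta_rot":[0,0,0],"grip":0.1},{"travel":[55,15,75],"delta_rot":[0,0,0],"grip":0.1},{"travel":[55,15,75],"delta_rot":[0,0,0],"grip":0.1},{"travel":[55,15,75],"delta_rot":[0,0,0],"grip":0.1},{"travel":[55,15,75],"delta_rot":[0,0,0],"grip":0.1},{"travel":[55,15,75],"delta_rot":[0,0,0],"grip":0.1}])

```text
time: 32.9
tool_pos: [0.655, -0.1786, 0.2397]
eef_rot: [-0.142, 0.99, 0.0, -0.0]
force: [-0.1, -0.3, 0.5]
gripper_width: 0.901
finger_force: 0.0
```

```bash
python3 shot.py wc3; python3 pos.py;python3 f1.py wc3 lid cherry 601 -193 16.3 0.068; python3 -c "
import re
s=open('mk.py').read().split('mask(\"wst4')[0]
exec(s+'mask(\"wc3\",(.6,-.193),.068)')"
```

```text
[ 655.  -178.6  239.7] 32.95
[ 655.  -178.6  239.7] jaw yaw(long axis) 16.3 tilt [-0.1  0. ] w 0.901 ff 0.0 q [-0.44  0.62  0.88 -0.    1.64 -2.3 ] t 32.95
lid cherry [ 600.5 -193. ] 16.4 -1895
wc3 centre [ 600.4 -193. ] size [122.4  56.8] yaw 16.8
```

Emit:
jog_arm(increments=[{"travel":[-8,48,0],"delta_rot":[0,0,-2],"grip":0.1},{"travel":[-16,96,0],"delta_rot":[0,0,-4],"grip":0.1},{"travel":[-24,144,0],"delta_rot":[0,0,-6],"grip":0.1},{"travel":[-32,192,0],"delta_rot":[0,0,-8],"grip":0.1},{"travel":[-40,240,0],"delta_rot":[0,0,-10],"grip":0.1},{"travel":[-48,288,0],"delta_rot":[0,0,-12],"grip":0.1},{"travel":[-56,336,0],"delta_rot":[0,0,-14],"grip":0.1},{"travel":[-64,384,0],"delta_rot":[0,0,-16],"grip":0.1},{"travel":[-72,432,0],"delta_rot":[0,0,-18],"grip":0.1},{"travel":[-80,480,0],"delta_rot":[0,0,-18.4],"grip":0.1}])

```text
time: 33.95
tool_pos: [0.5744, 0.3033, 0.24]
eef_rot: [0.019, 1.0, 0.0, 0.0]
force: [0.4, 0.3, -0.2]
gripper_width: 0.897
finger_force: 0.0
```

Emit:
jog_arm(increments=[{"travel":[-10,45,-20],"delta_rot":[0,0,0],"grip":0.1},{"travel":[-10,90,-20],"delta_rot":[0,0,0],"grip":0.1},{"travel":[-10,90,-20],"delta_rot":[0,0,0],"grip":0.1},{"travel":[-10,90,-20],"delta_rot":[0,0,0],"grip":0.1},{"travel":[-10,90,-20],"delta_rot":[0,0,0],"grip":0.1},{"travel":[-10,90,-20],"delta_rot":[0,0,0],"grip":0.1},{"travel":[-10,90,-20],"delta_rot":[0,0,0],"grip":0.1},{"travel":[-10,90,-20],"delta_rot":[0,0,0],"grip":0.1},{"travel":[-10,90,-20],"delta_rot":[0,0,0],"grip":0.1},{"travel":[-10,90,-20],"delta_rot":[0,0,0],"grip":0.1}])

```text
time: 34.95
tool_pos: [0.5651, 0.3912, 0.2198]
eef_rot: [0.018, 1.0, 0.0, 0.0]
force: [-0.3, 1.0, 0.3]
gripper_width: 0.904
finger_force: 0.0
```

```bash
python3 shot.py ww5; python3 pos.py;python3 f1.py ww5 lid walnut 508 391 -2
```

```text
[565.1 391.3 219.8] 35.0
[565.1 391.3 219.8] jaw yaw(long axis) -2.11 tilt [ 0. -0.] w 0.899 ff 0.0 q [ 0.43  0.64  0.89 -0.    1.61 -1.1 ] t 35.0
lid walnut [507.8 391.4] -2.3 -2118
```

Emit:
jog_arm(increments=[{"travel":[-15,0,-25],"delta_rot":[0,0,0],"grip":0.1},{"travel":[-30,-0.6,-60],"delta_rot":[0,0,0],"grip":0.1},{"travel":[-45,-0.6,-95],"delta_rot":[0,0,0],"grip":0.1},{"travel":[-57,-0.6,-130],"delta_rot":[0,0,0],"grip":0.1},{"travel":[-57,-0.6,-155],"delta_rot":[0,0,0],"grip":0.1},{"travel":[-57,-0.6,-172],"delta_rot":[0,0,0],"grip":0.1},{"travel":[-57,-0.6,-172],"delta_rot":[0,0,0],"grip":0.1},{"travel":[-57,-0.6,-172],"delta_rot":[0,0,0],"grip":0.1},{"travel":[-57,-0.6,-172],"delta_rot":[0,0,0],"grip":0.1},{"travel":[-57,-0.6,-172],"delta_rot":[0,0,0],"grip":0.1}])

```text
time: 36.0
tool_pos: [0.5086, 0.391, 0.0489]
eef_rot: [0.018, 1.0, 0.0, 0.001]
force: [-0.2, -0.4, -0.0]
gripper_width: 0.9
finger_force: 0.0
```

```bash
python3 pos.py
```

```text
[508.6 391.   48.9] jaw yaw(long axis) -2.1 tilt [1.8 0.9] w 0.9 ff 0.0 q [ 0.47  0.71  1.28  0.    1.15 -1.06] t 36.0
```

Down to z ≈ 6 (42.5 mm, allowing for settling).

Emit:
jog_arm(increments=[{"travel":[0,0,-12],"delta_rot":[0,0,0],"grip":0.1},{"travel":[0,0,-24],"delta_rot":[0,0,0],"grip":0.1},{"travel":[0,0,-34],"delta_rot":[0,0,0],"grip":0.1},{"travel":[0,0,-42],"delta_rot":[0,0,0],"grip":0.1},{"travel":[0,0,-42],"delta_rot":[0,0,0],"grip":0.1},{"travel":[0,0,-42],"delta_rot":[0,0,0],"grip":0.4},{"travel":[0,0,-42],"delta_rot":[0,0,0],"grip":0.6},{"travel":[0,0,-42],"delta_rot":[0,0,0],"grip":0.6},{"travel":[0,0,-42],"delta_rot":[0,0,0],"grip":0.6},{"travel":[0,0,-42],"delta_rot":[0,0,0],"grip":0.6}], squeeze=25)

```text
time: 37.0
tool_pos: [0.5083, 0.3909, 0.0061]
eef_rot: [0.018, 1.0, 0.0, 0.0]
force: [0.9, 0.5, 0.7]
gripper_width: 0.747
finger_force: 25.0
```

```bash
python3 pos.py
```

```text
[508.3 390.9   6.1] jaw yaw(long axis) -2.1 tilt [0.7 0.4] w 0.747 ff 25.0 q [ 0.47  0.77  1.31  0.    1.06 -1.06] t 37.0
```

Emit:
jog_arm(increments=[{"travel":[0,0,8],"delta_rot":[0,0,0],"grip":0.6},{"travel":[0,0,25],"delta_rot":[0,0,0],"grip":0.6},{"travel":[0,0,55],"delta_rot":[0,0,0],"grip":0.6},{"travel":[0,-5,90],"delta_rot":[0,0,0],"grip":0.6},{"travel":[0,-25,120],"delta_rot":[0,0,0],"grip":0.6},{"travel":[-5,-60,130],"delta_rot":[0,0,-3],"grip":0.6},{"travel":[-10,-100,130],"delta_rot":[0,0,-6],"grip":0.6},{"travel":[-15,-140,130],"delta_rot":[0,0,-9],"grip":0.6},{"travel":[-20,-180,130],"delta_rot":[0,0,-12],"grip":0.6},{"travel":[-25,-220,130],"delta_rot":[0,0,-15.1],"grip":0.6}])

```text
time: 38.0
tool_pos: [0.4825, 0.1694, 0.1363]
eef_rot: [0.15, 0.989, 0.0, 0.0]
force: [0.4, 0.3, -1.6]
gripper_width: 0.741
finger_force: 25.0
```

Emit:
jog_arm(increments=[{"travel":[-2,-40,0],"delta_rot":[0,0,0],"grip":0.6},{"travel":[-4,-80,0],"delta_rot":[0,0,0],"grip":0.6},{"travel":[-6,-120,0],"delta_rot":[0,0,0],"grip":0.6},{"travel":[-7,-155,0],"delta_rot":[0,0,0],"grip":0.6},{"travel":[-7,-175,0],"delta_rot":[0,0,0],"grip":0.6},{"travel":[-7,-183.5,-10],"delta_rot":[0,0,0],"grip":0.6},{"travel":[-7,-183.5,-25],"delta_rot":[0,0,0],"grip":0.6},{"travel":[-7,-183.5,-30],"delta_rot":[0,0,0],"grip":0.6},{"travel":[-7,-183.5,-30],"delta_rot":[0,0,0],"grip":0.6},{"travel":[-7,-183.5,-30],"delta_rot":[0,0,0],"grip":0.6}])

```text
time: 39.0
tool_pos: [0.4762, -0.0122, 0.106]
eef_rot: [0.149, 0.989, 0.0, 0.0]
force: [0.7, 0.2, -1.1]
gripper_width: 0.743
finger_force: 25.0
```

```bash
python3 pos.py
```

```text
[476.2 -12.2 106. ] jaw yaw(long axis) -17.15 tilt [ 0.2 -0. ] w 0.743 ff 25.0 q [-0.27  0.41  1.7   0.    1.04 -1.55] t 39.0
```

Emit:
jog_arm(increments=[{"travel":[0,-0.5,-14],"delta_rot":[0,0,0],"grip":0.6},{"travel":[0,-0.5,-26],"delta_rot":[0,0,0],"grip":0.6},{"travel":[0,-0.5,-34],"delta_rot":[0,0,0],"grip":0.6},{"travel":[0,-0.5,-39],"delta_rot":[0,0,0],"grip":0.6},{"travel":[0,-0.5,-43],"delta_rot":[0,0,0],"grip":0.6},{"travel":[0,-0.5,-46],"delta_rot":[0,0,0],"grip":0.6},{"travel":[0,-0.5,-48],"delta_rot":[0,0,0],"grip":0.6},{"travel":[0,-0.5,-49],"delta_rot":[0,0,0],"grip":0.6},{"travel":[0,-0.5,-49.7],"delta_rot":[0,0,0],"grip":0.6},{"travel":[0,-0.5,-49.7],"delta_rot":[0,0,0],"grip":0.6}])

```text
time: 40.0
tool_pos: [0.4762, -0.0132, 0.0562]
eef_rot: [0.15, 0.989, -0.0, 0.0]
force: [-0.2, 0.3, -0.8]
gripper_width: 0.743
finger_force: 25.0
```

Emit:
jog_arm(increments=[{"travel":[0,0,-0.5],"delta_rot":[0,0,0],"grip":0.6},{"travel":[0,0,-0.7],"delta_rot":[0,0,0],"grip":0.6},{"travel":[0,0,-0.7],"delta_rot":[0,0,0],"grip":0.6},{"travel":[0,0,-0.7],"delta_rot":[0,0,0],"grip":0.1},{"travel":[0,0,-0.7],"delta_rot":[0,0,0],"grip":0.1},{"travel":[0,0,-0.7],"delta_rot":[0,0,0],"grip":0.1},{"travel":[0,0,10],"delta_rot":[0,0,0],"grip":0.1},{"travel":[0,0,35],"delta_rot":[0,0,0],"grip":0.1},{"travel":[0,0,75],"delta_rot":[0,0,0],"grip":0.1},{"travel":[0,0,115],"delta_rot":[0,0,0],"grip":0.1}])

```text
time: 41.0
tool_pos: [0.4757, -0.0131, 0.1729]
eef_rot: [0.15, 0.989, 0.0, -0.0]
force: [0.6, -0.0, 0.4]
gripper_width: 0.9
finger_force: 0.0
```

Emit:
jog_arm(increments=[{"travel":[20,0,40],"delta_rot":[0,0,0],"grip":0},{"travel":[45,-10,60],"delta_rot":[0,0,0],"grip":0},{"travel":[60,-15,70],"delta_rot":[0,0,0],"grip":0},{"travel":[60,-15,70],"delta_rot":[0,0,0],"grip":0},{"travel":[60,-15,70],"delta_rot":[0,0,0],"grip":0},{"travel":[60,-15,70],"delta_rot":[0,0,0],"grip":0},{"travel":[60,-15,70],"delta_rot":[0,0,0],"grip":0},{"travel":[60,-15,70],"delta_rot":[0,0,0],"grip":0},{"travel":[60,-15,70],"delta_rot":[0,0,0],"grip":0},{"travel":[60,-15,70],"delta_rot":[0,0,0],"grip":0}])

```text
time: 42.0
tool_pos: [0.536, -0.0282, 0.241]
eef_rot: [0.15, 0.989, 0.0, -0.0]
force: [0.1, 0.5, 0.1]
gripper_width: 1.001
finger_force: 0.0
```

```bash
python3 shot.py ww6; python3 pos.py;python3 f1.py ww6 lid walnut 476 -12 -17 0.074; python3 f1.py wc3 lid cherry 601 -193 16.3 0.068;python3 f1.py wt3 lid teal 544 -364 -6 0.056;python3 - <<'E'
from h import *
s=cv2.resize(camera("scene")[120:290,100:430],(600,309),interpolation=2)
f=lambda n:cv2.imread(f"pics/{n}.png")[60:240]
R=np.hstack([f("ww6_walnut"),f("wc3_cherry")])
R2=np.hstack([f("wt3_teal")[20:120],f("wm3_maple")[20:120]])
cv2.imwrite("pics/m8.png",np.vstack([s,R,R2]))
E
```

```text
[536.  -28.2 241. ] 42.05
[536.  -28.2 241. ] jaw yaw(long axis) -17.2 tilt [-0.1 -0. ] w 0.997 ff 0.0 q [-0.27  0.36  1.33 -0.    1.46 -1.54] t 42.05
lid walnut [475.9 -12.6] -17.2 -2237
lid cherry [ 600.5 -193. ] 16.4 -1895
lid teal [ 544.3 -364.5] -5.8 -2186
```

View pics/m8.png

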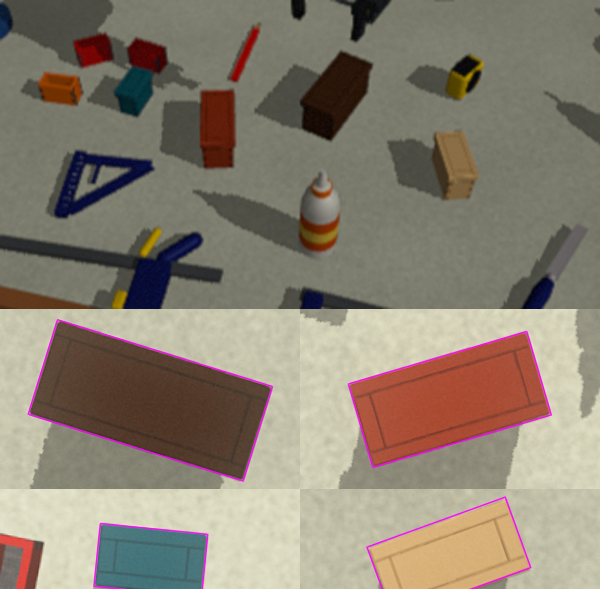

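All four lids match their seated outlines at the right heights, and the bottle and square have not moved. I'm handing the job in.

```bash
python3 -c "
from plant import order
print(order.finish_job())"
```

```text
the job is handed in; nothing more can be done
None
```

All four lids are on their own boxes, each flat and square over the rim in the last camera checks, the glue bottle and square appear undisturbed, and the job was handed in at about 42 s without a verdict shown.

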